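# Pull a snug hot pan lid and put the puller back in its clip

## Robot

A 6-joint arm with a two-finger parallel gripper is mounted at the origin on the work surface. World frame = base frame: x ahead of the robot, y to its left, z up, the work surface at z = 0. Lengths are in m, angles in degrees, forces in N, time in s.
With the tool pointing down it reaches from about 0.225 to 0.725 m from the base axis. Payload 3.1 kg.
Tool frame: the origin (TCP) lies on the centre line of the jaws, within the pads' length; the fingertips stand 22 mm ahead of it and the grasp point (between the pads) lies 3 mm ahead of it (manip.tcp_to_tips is the distance from the TCP to the fingertips, in m); z points along the fingers, y is the line along which they close (so a half turn about z gives the same grasp; the last joint's range is limited). The gripper opens to 85 mm and grips with 20 to 120 N. Pads are 22 mm wide; open, the fingers measure 114 mm over their backs; the gripper's body (76 mm by 85 mm) begins 54 mm behind the grasp point. The pads swing forward as they close: fully open they stand 13 mm farther back than shut.
Start: joints at [68.423, 2.75, 5.684, 92.934, 0, 82.678], TCP at [0.129, 0.509, 0.253] pointing down, gripper open.
Joint ranges: [-166.93, 166.93], [-56.73, 111.36], [-69.38, 81.34], [-121.58, 131.49], [-85.45, 84.26], [-180, 180]. Speed limits (degrees/s): [159.86, 159.86, 180, 180, 180, 180].

## Interface

Orientations are given as [roll, pitch, yaw] about the fixed x, y, z axes, in that order (R = Rz(yaw) Ry(pitch) Rx(roll)).
In Python, from plant import manip, vision gives the robot as it stands.
- The arm moves only by the shell command python3 -m handwheel 'ROWS'. ROWS is JSON, a list of rows, each a list of 7 numbers: the turn, a rotation vector about the world's x, y, z in rad, then the shift along the world's x, y, z in mm, then the opening, from 0 (shut) to 1 (fully open). In form: [[rx, ry, rz, x, y, z, jaw], ...]. A call has 1 to 20 rows; each row shifts and turns the commanded pose from where the row before left it; what a row does not reach is not made up. A row lasts 1/10 s, in which the tool goes at most 50 mm and 8.59 degrees, less where a joint would pass 70% of its speed; a pose out of reach is approached as far as the arm can. A call is refused whole if a number of a shift passes 50 or a number of a turn 0.15, either way. A call with a gripper value outside its range is refused whole. The fingers move at their own pace and stop on an object; the grip force is fixed at half the most. Time passes only in rows, so rows that do not move let the fingers close. It gives the time, the measured TCP pose, the force, the opening and the grip force at its end, in the units of the state.
- manip.get_obs(): the state, without advancing time (a new reading comes with each control period).
- vision.capture(name): name is "side" or "top"; returns a dict with "img" (420x560x3 uint8, red, green, blue), "fov_y" (degrees; the focal length in pixels is half the picture's height over the tangent of half this angle, whatever the lens; pixels are square), "cx", "cy" (the principal point, pixels), "cam_to_world" (4x4, takes a point from camera to world coordinates). Camera axes: x right, y down, z forward; pixel columns grow to the right and rows downward; lengths in m; the calibration is good to about 2 mm. A picture is of the moment at which its call begins. There is no depth.
- manip.job_done(): hands the job in; it is judged then, once.
The state is a dict: "clock": time; "joint_positions": joint angles; "qd": joint speeds; "effort": joint torques, N m; "ee_pos": TCP position; "eef_rot": TCP orientation; "ft_force": force on the tool from outside, world axes, zero at the start; "torque": the same for the moment, N m; "width": finger opening in m; "finger_force": force on a finger pad.
Only numpy, scipy, OpenCV 4.12 (cv2) and the standard library are available. Lean on these libraries where they do the work, as an engineer would, in place of code of your own. Each camera call takes 0.05 s, during which the arm holds its last target. There are 200 camera calls.

## Task

Open the hot pan with the red-handled lid: hook the fork of the standing lid puller under that bar handle, pull straight up with the lid kept level until its snug seal pops, never forcing it, and lay the lid gently, flat and handle up, in the sheet tray; the lid is hot, so only the puller may touch it. Then snap the puller upright into the spring clip of the white bracket, its foot on the counter. Keep the black-handled lid shut and leave the sauce bottle and the meal boxes where they are.

Things in the scene. Friction and masses are not known exactly. Their poses are not given: they have to be found in the camera images.
- puller_grip (a point): Centre of the black handle of a C-shaped steel lid puller, 146 mm tall, 0.28 kg, standing on its fork foot. Tool axes: z up the handle, x to the fork's open end. 115 mm above the foot's underside. Handle 26 mm (x) by 20 mm (y), 86 to 146 mm up; below it a round shank, 16 mm diameter, 52 to 86 mm up. An arm (44 to 52 mm up, 20 mm wide) joins it to a spine, 28 mm wide, x -42 to -34 mm, down to the foot.
- puller_slot (a point): Point on the handle axis at the underside of the puller's foot, tool axes (not given while held). Foot 6 mm thick, 40 mm wide, x -42 to +28 mm, with a slot 16 mm wide, open to +x, closed end at x -7 mm. Tips (x 24 to 28 mm) turn up: 8.5 mm thick, 12 mm wide each. Clear height between foot and arm 38 mm: a neck caught in the slot stands under the handle axis.
- lid_red: Hot steel lid with a red bar handle, 172 mm (x) by 104 mm (y), about 0.4 kg (varies), in one of the warmer's pans. Origin: centre of its underside, z up. A plug 152 by 84 mm with a white silicone bead reaches from 0 to 16 mm; the plate, 16 to 20 mm, rests on the pan's rim. The seal holds with some 8 to 22 N (unknown) over the first 5 to 10 mm of lift, then lets go. The gripper must not touch it.
- lid_red_neck (a point): Foot of the handle's neck: centre of the lid's flat top, 20 mm above its origin. The neck, 12 mm diameter, rises 11 mm to a red bar, 120 by 20 mm, 18 mm thick, flat below, centred on it. The bar is turned at any angle about the neck and sits tight; its angle is not given: look or feel. The fork must come in across it: along it, the bar's end meets the spine. 8.5 mm tips in the 11 mm gap.
- lid_black: The like lid with a black bar handle, in the other pan, to be left shut. Same sizes and origin.
- warmer: Steel food warmer, fixed, 235 mm (x) by 270 mm (y), 95 mm high, dials on its -x face; origin on the counter, z up. Two pans, centres at x 0, y +62 and -62 mm. A seated lid's origin is 79 mm above the counter, its axes parallel to the warmer's; either lid may be in either pan.
- tray: Aluminium sheet tray, fixed, 240 mm (x) by 165 mm (y); origin on the counter under its centre; floor 3 mm above the counter, rim 18 mm high. Empty; the lid goes here.
- clip_seat (a point): Spring clip on the white bracket: the axis of the puller's shank lies here when snapped home, puller upright, foot on the counter. 69 mm above the counter, z up. Clip opens to -x: the shank goes in along +x, fork's open end to +x. Two jaws (60 to 78 mm up), noses 12 mm apart, 7 mm before the seat, spread at 6 to 15 N; a stop lies 10 mm behind the seat. Bracket plate 90 mm wide and high, 38 mm behind.
- sauce: Amber sauce bottle, 60 mm diameter, 150 mm tall, loose bystander; origin under its centre.
- mealboxes: Stack of two clear meal boxes of rice, 124 by 90 by 86 mm, loose bystander; origin under its centre.
There are look-alikes about, which are no part of the job. What is shaped like the part that bears puller_grip but blue or yellow is not meant. Leave any blue or pink look-alike of the part that bears clip_seat alone.

How it is judged (in metres and radians):
On the way, in this order (a step that is already met when the one before it is completed fails the run):
1. the red-handled lid hangs on the puller, free of its pan (z of lid_red in the frame of warmer above 0.104 m and contact force between puller and lid_red above 1.5 N), for 0.2 s.
2. the lid lies flat in the sheet tray, unhooked from the puller (x of lid_red in the frame of tray between -0.035 and 0.035 m and y of lid_red in the frame of tray between -0.03 and 0.03 m and z of lid_red in the frame of tray between -0.002 and 0.008 m and angle between lid_red's own z axis and vertical below 0.06 rad and contact force between puller and lid_red below 0.3 N and linear speed of lid_red below 0.03 m/s), for 0.2 s.
At the end, for the whole second after the job is handed in: Red-handled lid at rest flat on the tray floor, handle up (0.06 rad, 8 mm; centre within 35 by 30 mm of the tray's); puller at rest upright (0.08 rad), shank home in the clip (within 6 mm), foot on the counter; black-handled lid still seated (8 mm) (x of lid_red in the frame of tray between -0.035 and 0.035 m and y of lid_red in the frame of tray between -0.03 and 0.03 m and z of lid_red in the frame of tray between -0.002 and 0.008 m and angle between lid_red's own z axis and vertical below 0.06 rad and x of puller_grip in the frame of clip_seat between -0.006 and 0.006 m and y of puller_grip in the frame of clip_seat between -0.006 and 0.006 m and height (world z) of puller_grip below 0.122 m and angle between puller_grip's own z axis and vertical below 0.08 rad and linear speed of each of lid_red, puller below 0.03 m/s and distance of lid_black from where it was at the start of the episode below 0.008 m); the robot touches nothing.
It fails at once if the gripper or arm touches the hot red-handled lid (contact force between any of the fingers, the arm and lid_red above 1 N).
It fails at once if the lid is pulled crooked or tipped (over 0.35 rad) (angle between lid_red's own z axis and vertical above 0.35 rad).
It fails at once if the puller is forced against the lid (over 60 N) (contact force between puller and lid_red above 60 N).
It fails at once if the lid is dropped or banged into the tray (over 45 N) (contact force between lid_red and tray above 45 N).
It fails at once if the black-handled lid is moved (over 8 mm), or the sauce bottle or meal boxes are pushed away (over 30 mm) (distance of lid_black from where it was at the start of the episode above 0.008 m or distance of any of sauce, mealboxes from where it was at the start of the episode above 0.03 m).
It also fails if it takes over 72 s, if anything falls off the work surface, if the arm or the gripper's body presses on something with over 40 N, if the wrist force passes 120 N, or if a joint passes its speed limit or range.

## Working session

There is one attempt and no reset: what is moved stays moved. The work goes in short steps, Python scripts to look and compute and a shell command to move; the robot and the scene stay as the last step left them, time stands still between calls to the robot, and variables do not carry over. Pictures are saved under pics/ and viewed, at most 10 in all, crops included, and the job is handed in when it is done.

```bash
mkdir -p pics; ls
python3 - <<'E'
from plant import manip, vision
import cv2
for n in("top","side"):
    d=vision.capture(n); cv2.imwrite(f"pics/{n}0.png",cv2.resize(d["img"][:,:,::-1],(800,600),interpolation=cv2.INTER_CUBIC))
    cv2.imwrite(f"pics/raw_{n}0.png",d["img"][:,:,::-1])
    print(n,d["fov_y"],d["cx"],d["cy"],d["cam_to_world"])
print(manip.get_obs())
E
```

```text
pics
top 56.744540503589384 285.8178377724578 208.94824913311 [[-0.00392576 -0.99468647  0.10287577  0.47136421]
 [-0.99989794  0.00249134 -0.01406799  0.09368826]
 [ 0.01373695 -0.10292049 -0.99459473  1.07647797]
 [ 0.          0.          0.          1.        ]]
side 56.847391890910366 280.66922954068946 207.3986352136006 [[ 0.85232427 -0.32101698  0.41290609  0.07967025]
 [-0.52253868 -0.48902711  0.69843096 -0.73405743]
 [-0.02228592 -0.81104906 -0.58455347  0.79094793]
 [ 0.          0.          0.          1.        ]]
{'clock': 0.1, 'joint_positions': array([ 6.84241289e+01,  2.79129992e+00,  5.59932334e+00,  9.29317533e+01,
       -2.41477632e-03,  8.26778721e+01]), 'qd': array([ 0.07528895, -0.06217514,  0.21760324, -0.04999298, -0.12943613,
       -0.00656125]), 'effort': array([ 2.66456555e-03, -3.39851761e+01,  3.20935571e+01,  1.58076949e-02,
       -9.09890105e-05, -4.14605310e-07]), 'ee_pos': array([0.12910004, 0.50836299, 0.25219899]), 'eef_rot': array([-1.79876971e+02, -1.33739891e-02,  1.65746245e+02]), 'ft_force': array([-0.16643395,  1.86952058,  0.11652768]), 'torque': array([-0.01134955,  0.00084663,  0.02900992]), 'finger_force': 0.0, 'width': 0.08533397779805582}
```

View pics/top0.png

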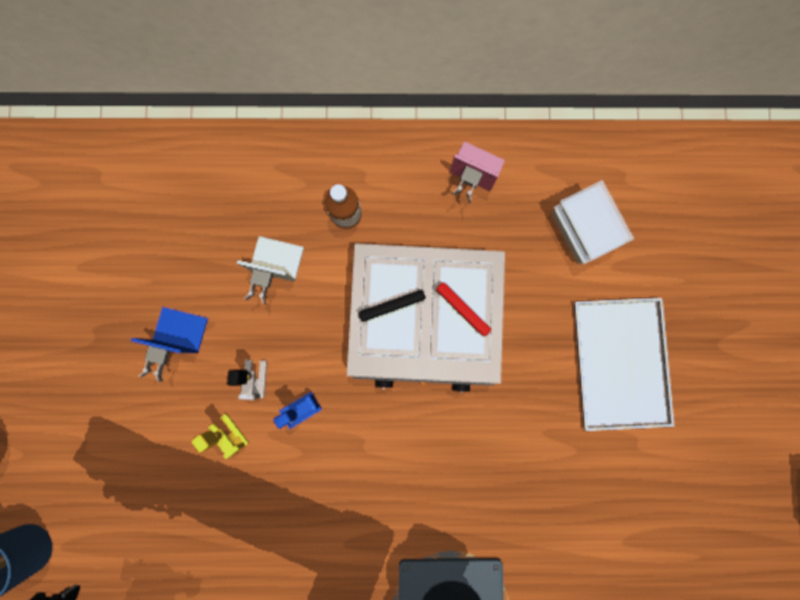

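View pics/side0.png

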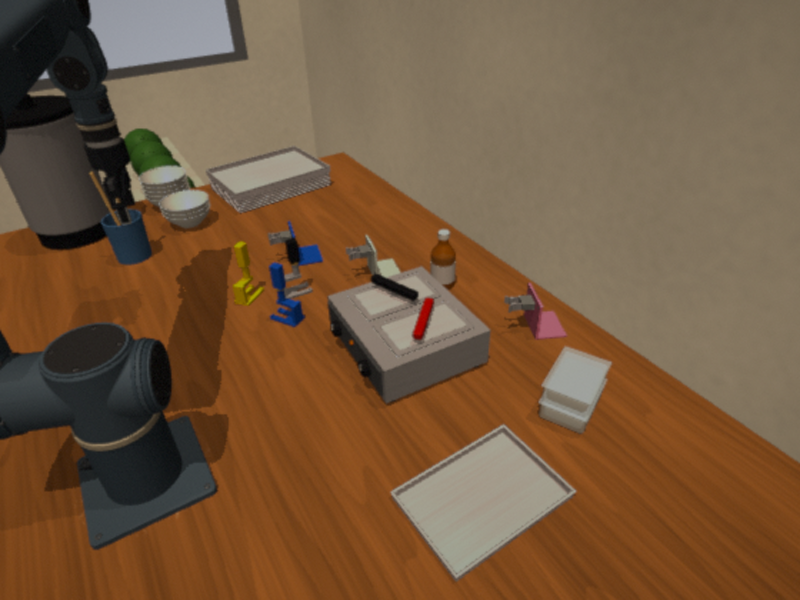

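The top view shows the black lid at (392,305) and the red lid at (462,308). The tray is at (624,364), the standing puller at about (245,380), and the white bracket at (270,265). I'll enlarge the puller, clip and lid.

```bash
cat > h.py <<'E'
from plant import manip, vision
import cv2, numpy as np
def ray(d,u,v):
    f=d["img"].shape[0]/2/np.tan(np.radians(d["fov_y"]/2)); M=np.array(d["cam_to_world"])
    r=M[:3,:3]@np.array([(u-d["cx"])/f,(v-d["cy"])/f,1]); return M[:3,3],r
def at(d,u,v,z):
    o,r=ray(d,u,v); return (o+r*(z-o[2])/r[2]).round(4)
def proj(d,p):
    f=d["img"].shape[0]/2/np.tan(np.radians(d["fov_y"]/2)); M=np.array(d["cam_to_world"])
    c=M[:3,:3].T@(np.array(p)-M[:3,3]); return d["cx"]+f*c[0]/c[2], d["cy"]+f*c[1]/c[2]
def crop(img,x,y,w,h,s): return cv2.resize(img[y:y+h,x:x+w,::-1],(w*s,h*s),interpolation=cv2.INTER_CUBIC)
E
python3 - <<'E'
from h import *
t=vision.capture("top"); s=vision.capture("side")
a=crop(t["img"],150,155,70,130,4)   # scale4
a=cv2.resize(a,(315,585))
b=crop(t["img"],240,165,120,110,4)
c=crop(s["img"],180,150,120,72,4)
W=np.zeros((600,800,3),np.uint8); W[:585,:315]=a; b=b[:440,:480]; W[:288,320:800]=c
W[290:290+308,320:320+336]=cv2.resize(b,(336,308))
cv2.imwrite("pics/c1.png",W)
E
```

```text
(no output)
```

View pics/c1.png

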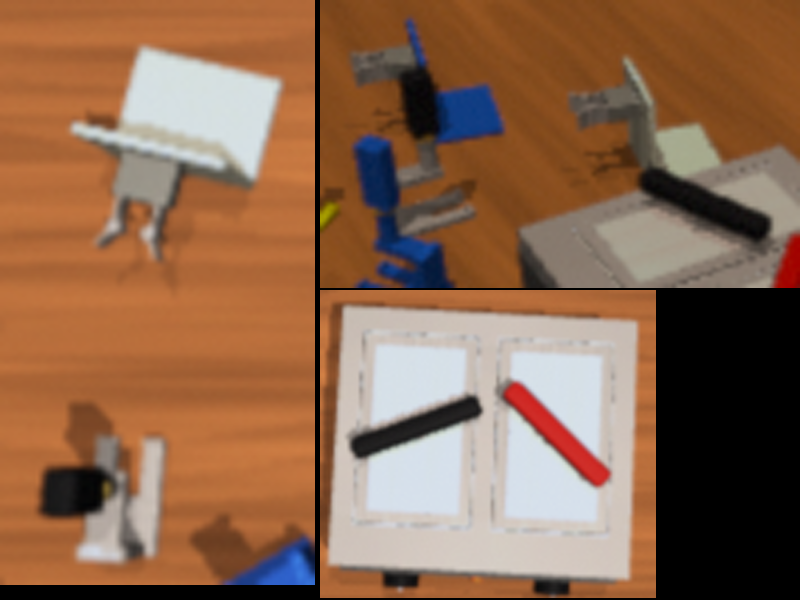

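The crop shows the puller's fork opening up the image, about world +x, with tips at crop y≈437 and the spine at y≈555. The clip jaws open down-left, with tips at crop (97,243) and (160,257). The red bar runs from (505,385) to (605,482). Next I'll fit poses to these points.

```bash
cat >> h.py <<'E'
from scipy.optimize import least_squares
def fit(obs,x0):
    # obs: (cam,u,v,local xyz); pose x,y,yaw
    def res(p):
        c,s=np.cos(p[2]),np.sin(p[2]); r=[]
        for d,u,v,(a,b,z) in obs:
            q=proj(d,(p[0]+c*a-s*b,p[1]+s*a+c*b,z)); r+=[q[0]-u,q[1]-v]
        return r
    o=least_squares(res,x0,loss="soft_l1"); return o.x, np.array(res(o.x)).round(1)
E
python3 - <<'E'
from h import *
t=vision.capture("top"); s=vision.capture("side")
A=lambda x,y:(150+x/4.5,155+y/4.5); B=lambda x,y:(240+(x-320)/2.8,165+(y-290)/2.8); C=lambda x,y:(180+(x-320)/4,150+y/4)
T=lambda x,y:(x*.7,y*.7)
def show(n,obs,x0):
    p,r=fit(obs,x0); print(n,p[:2].round(4),np.degrees(p[2]).round(1),r); return p
pu=show("puller",[(t,*A(163,437),(.028,-.02,.0085)),(t,*A(143,437),(.028,-.008,.0085)),(t,*A(118,437),(.028,.008,.0085)),(t,*A(96,437),(.028,.02,.0085)),(t,*A(157,558),(-.042,-.02,.006)),(t,*A(40,492),(0,.01,.146))],[.3,.3,0])
w=show("warmer",[(t,*B(343,305),(.1175,.135,.095)),(t,*B(637,322),(.1175,-.135,.095)),(t,*B(628,580),(-.1175,-.135,.095)),(t,*B(330,565),(-.1175,.135,.095))],[.5,.1,0])
tr=show("tray",[(t,*T(575,301),(.12,.0825,.018)),(t,*T(662,298),(.12,-.0825,.018)),(t,*T(673,426),(-.12,-.0825,.018)),(t,*T(587,430),(-.12,.0825,.018))],[.4,-.2,0])
b=show("redbar",[(t,*B(505,385),(.06,0,.126)),(t,*B(605,482),(-.06,0,.126)),(t,*B(555,433),(0,0,.128))],[.5,0,.8])
c,sn=np.cos(w[2]),np.sin(w[2]); print("red neck from warmer",w[0]+sn*.062,w[1]-c*.062)
print("plate top edge",at(t,*A(72,127),.09),at(t,*A(228,165),.09)," jaw tips",at(t,*A(97,243),.078),at(t,*A(160,257),.078)," elbows",at(t,*A(113,220),.078),at(t,*A(148,232),.078))
print("block",at(t,*A(118,150),.078),at(t,*A(182,160),.078),at(t,*A(113,193),.078),at(t,*A(172,208),.078))
print("blue top",at(t,197,293,.146), "side handle top proj",[ (round((u-180)*4+320),round((v-150)*4)) for u,v in [proj(s,(pu[0],pu[1],.146))]])
E
```

```text
puller [0.4363 0.3709] -2.1 [ 0.   0.3  0.1  0.2 -0.3 -0.   0.2 -0.2  0.1 -0.6 -0.1  0.1]
warmer [0.547  0.0471] -3.1 [ 0.1  0.3  0.2 -0.3  0.4  0.  -0.9 -0.1]
tray [ 0.4563 -0.3319] 2.5 [ 0.9  1.  -0.5  0.3  0.2 -0.7 -0.5 -0.4]
redbar [ 0.5516 -0.0131] 45.3 [ 0.3  0.2 -0.3 -0.3  0.   0. ]
red neck from warmer 0.5436686472707302 -0.014846320882782982
plate top edge [0.6403 0.3859 0.09  ] [0.6183 0.2971 0.09  ]  jaw tips [0.5752 0.3734 0.078 ] [0.5671 0.3373 0.078 ]  elbows [0.5885 0.3646 0.078 ] [0.5815 0.3445 0.078 ]
block [0.6289 0.3628 0.078 ] [0.6231 0.326  0.078 ] [0.604 0.365 0.078] [0.5953 0.3311 0.078 ]
blue top [0.3699 0.2897 0.146 ] side handle top proj [(412, 72)]
```

```bash
python3 -m handwheel '[[0,0,-0.1358,30.7,-13.8,0,1],[0,0,-0.1358,30.7,-13.8,0,1],[0,0,-0.1358,30.7,-13.8,0,1],[0,0,-0.1358,30.7,-13.8,0,1],[0,0,-0.1358,30.7,-13.8,0,1],[0,0,-0.1358,30.7,-13.8,0,1],[0,0,-0.1358,30.7,-13.8,0,1],[0,0,-0.1358,30.7,-13.8,0,1],[0,0,-0.1358,30.7,-13.8,0,1],[0,0,-0.1358,30.7,-13.8,0,1],[0,0,0,0,0,0,1],[0,0,0,0,0,0,1]]'
```

```text
clock: 1.5
ee_pos: [0.4366, 0.3704, 0.2529]
eef_rot: [-179.9, 0.0, 87.9]
ft_force: [0.8, -0.1, 0.9]
width: 0.0851
finger_force: 0.0
```

```bash
python3 -m handwheel '[[0,0,0,0,0,-30,1],[0,0,0,0,0,-30,1],[0,0,0,0,0,-30,1],[0,0,0,0,0,-20,1],[0,0,0,0,0,-18,1],[0,0,0,0,0,0,1],[0,0,0,0,0,0,0.6],[0,0,0,0,0,0,0.5],[0,0,0,0,0,0,0.4],[0,0,0,0,0,0,0.3],[0,0,0,0,0,0,0.2],[0,0,0,0,0,0,0],[0,0,0,0,0,0,0],[0,0,0,0,0,0,0],[0,0,0,0,0,0,0]]'
```

```text
clock: 3.0
ee_pos: [0.4367, 0.3714, 0.1267]
eef_rot: [179.9, -0.1, 87.9]
ft_force: [-1.8, -0.4, 5.8]
width: 0.025
finger_force: 59.7
```

```bash
python3 -m handwheel '[[0,0,0,0,0,15,0],[0,0,0,0,0,30,0],[0,0,0,0,0,35,0],[0,0,0,0,0,35,0],[0,0,0,0,0,35,0],[0,0,-0.07435,7.2,-34.2,0,0],[0,0,-0.07435,7.2,-34.2,0,0],[0,0,-0.07435,7.2,-34.2,0,0],[0,0,-0.07435,7.2,-34.2,0,0],[0,0,-0.07435,7.2,-34.2,0,0],[0,0,-0.07435,7.2,-34.2,0,0],[0,0,-0.07435,7.2,-34.2,0,0],[0,0,-0.07435,7.2,-34.2,0,0],[0,0,-0.07435,7.2,-34.2,0,0],[0,0,-0.07435,7.2,-34.2,0,0],[0,0,0,0,0,0,0],[0,0,0,0,0,0,0]]'
python3 - <<'E'
from h import *
t=vision.capture("top"); s=vision.capture("side")
print(manip.get_obs()["ee_pos"])
W=np.zeros((600,800,3),np.uint8)
W[:400,:400]=crop(t["img"],270,175,100,100,4); W[:480,402:798]=crop(s["img"],240,150,99,120,4)
cv2.imwrite("pics/c2.png",W)
E
```

```text
clock: 4.7
ee_pos: [0.508, 0.028, 0.2748]
eef_rot: [-179.9, 0.0, 45.2]
ft_force: [0.4, 0.5, -3.1]
width: 0.0254
finger_force: 59.9
[0.50794487 0.02932699 0.27509068]
```

View pics/c2.png

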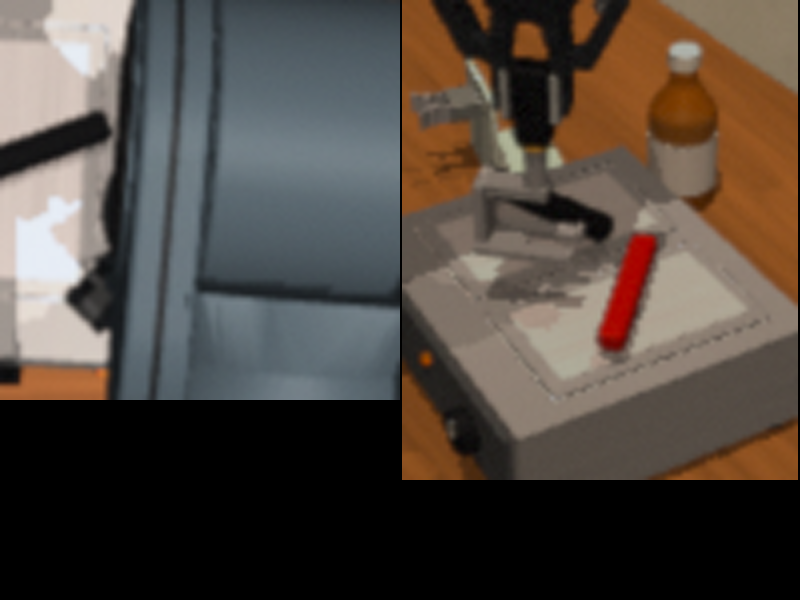

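In the side crop, the puller hangs upright with its fork pointing at the red bar, which runs from (648,237) to (612,348). The arm hides the top view. I'll overlay wireframes of the puller at its measured TCP and the bar at the two candidate centres.

Run:
```python
from h import *
s=vision.capture("side"); o=manip.get_obs()["ee_pos"]; k=6; x0,y0,w,h=252,182,62,62+20
img=np.zeros((600,800,3),np.uint8)
cr=[crop(s["img"],252,182,64,80,6) for _ in range(2)]
def box(im,cx,cy,yaw,xs,ys,zs,col):
    c,sn=np.cos(yaw),np.sin(yaw)
    P={}
    for i in(0,1):
        for j in(0,1):
            for l in(0,1):
                a,b=xs[i],ys[j]; u,v=proj(s,(cx+c*a-sn*b,cy+sn*a+c*b,zs[l])); P[i,j,l]=(round((u-252+.5)*6),round((v-182+.5)*6))
    for A in P:
        for B in P:
            if sum(abs(m-n) for m,n in zip(A,B))==1: cv2.line(im,P[A],P[B],col,1)
z=o[2]-.1267; ps=np.radians(-44.7); by=np.radians(45.3)
for im,(bx,byy) in zip(cr,[(.5516,-.0131),(.5437,-.0148)]):
    for ys in((-.02,-.008),(.008,.02)): box(im,o[0],o[1],ps,(-.007,.028),ys,(z,z+.006),(0,255,0))
    box(im,o[0],o[1],ps,(-.042,-.034),(-.014,.014),(z,z+.052),(255,255,0))
    box(im,bx,byy,by,(-.06,.06),(-.01,.01),(.110,.128),(255,0,0))
    for l in(0,):
        c,sn=np.cos(np.radians(-3.1)),np.sin(np.radians(-3.1)); box(im,bx,byy,np.radians(-3.1),(-.086,.086),(-.052,.052),(.095,.099),(0,0,0))
img[:480,:384]=cr[0]; img[:480,400:784]=cr[1]
cv2.imwrite("pics/c3.png",img); print(o)
```

```text
[0.50797904 0.029636   0.27519663]
```

View pics/c3.png

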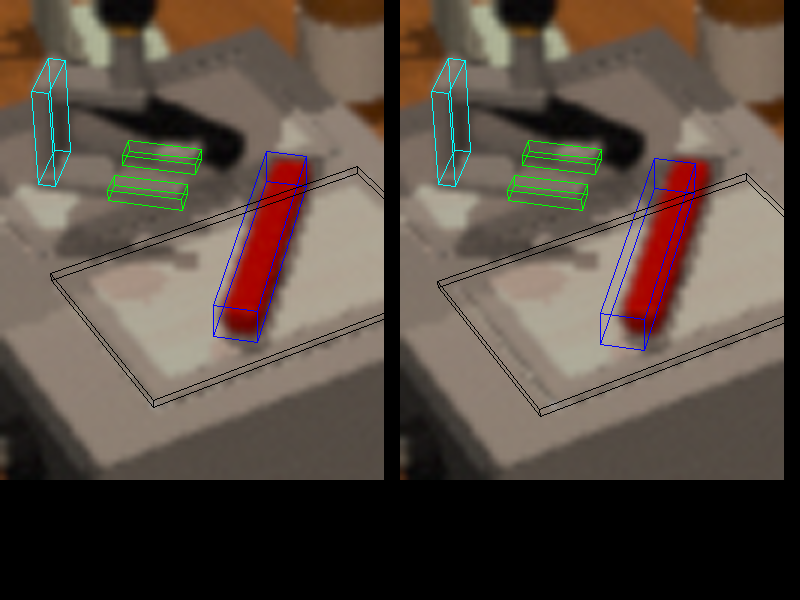

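```bash
python3 -m handwheel '[[0,0,0,4.3,-4.2,-10,0],[0,0,0,4.2,-4.2,-10,0],[0,0,0,0,0,-10,0],[0,0,0,0,0,-8,0],[0,0,0,0,0,-4,0],[0,0,0,0,0,-2,0],[0,0,0,0,0,-2,0],[0,0,0,0,0,0,0],[0,0,0,0,0,0,0],[0,0,0,0,0,0,0]]'; python3 -c "
from h import *
for _ in range(4):
  vision.capture('side'); o=manip.get_obs(); print(o['ee_pos'],o['ft_force'],o['eef_rot'])"
```

```text
clock: 5.85
ee_pos: [0.517, 0.0204, 0.2298]
eef_rot: [180.0, -0.0, 45.3]
ft_force: [0.9, -1.1, -2.3]
width: 0.0254
finger_force: 59.9
[0.51700898 0.02037685 0.22975506] [ 0.13350735  0.23527978 -2.00619289] [ 1.79962255e+02 -2.92697876e-02  4.53346934e+01]
[0.51696135 0.02039666 0.22966169] [-0.17430394 -0.29711074 -2.58694175] [ 1.79971046e+02 -2.41334713e-02  4.53354074e+01]
[0.51691333 0.02042163 0.22959311] [-0.4413272   1.13076525 -3.82886616] [ 1.79978176e+02 -1.87745951e-02  4.53380175e+01]
[0.51688512 0.02040723 0.229519  ] [ 0.06034423 -0.12680838 -2.16312789] [ 1.79983417e+02 -1.23957269e-02  4.53384656e+01]
```

```bash
for i in 1 2 3; do python3 -m handwheel '[[0,0,0,0,0,-1,0],[0,0,0,0,0,0,0],[0,0,0,0,0,0,0]]' | egrep "ee_pos|ft_f"; done
```

```text
ee_pos: [0.5167, 0.0204, 0.2282]
ft_force: [-0.1, -0.6, -2.5]
ee_pos: [0.5167, 0.0205, 0.2272]
ft_force: [-0.4, 0.5, -3.4]
ee_pos: [0.5168, 0.0204, 0.2262]
ft_force: [0.0, 0.4, -2.5]
```

```bash
for i in 1 2; do python3 -m handwheel '[[0,0,0,0,0,-0.5,0],[0,0,0,0,0,0,0],[0,0,0,0,0,0,0]]' | egrep "ee_pos|ft_f"; done
```

```text
ee_pos: [0.5168, 0.0204, 0.2259]
ft_force: [0.4, -0.1, -3.4]
ee_pos: [0.5168, 0.0205, 0.2258]
ft_force: [-0.8, -0.2, 0.5]
```

```bash
python3 -m handwheel '[[0,0,0,0,0,1.4,0],[0,0,0,0,0,0,0],[0,0,0,3.5,-3.5,0,0],[0,0,0,3.5,-3.5,0,0],[0,0,0,0,0,0,0]]' | egrep "ee_pos|ft_f"
```

```text
ee_pos: [0.5243, 0.0128, 0.2264]
ft_force: [0.3, 0.4, -3.0]
```

```bash
python3 -m handwheel '[[0,0,0,0,0,0.4,0],[0,0,0,2.8,-2.7,0,0],[0,0,0,2.8,-2.7,0,0],[0,0,0,0,0,0,0]]' | egrep "ee_pos|ft_f";  python3 -m handwheel '[[0,0,0,2.8,-2.7,0,0],[0,0,0,2.8,-2.7,0,0],[0,0,0,0,0,0,0]]' | egrep "ee_pos|ft_f"
```

```text
ee_pos: [0.5298, 0.0076, 0.2271]
ft_force: [1.4, 0.2, -3.0]
ee_pos: [0.5354, 0.0022, 0.227]
ft_force: [-0.2, -0.0, -2.1]
```

```bash
python3 -m handwheel '[[0,0,0,2.7,-2.6,0,0],[0,0,0,2.7,-2.6,0,0],[0,0,0,2.7,-2.6,0,0],[0,0,0,0,0,0,0]]' | egrep "ee_pos|ft_f";  python3 -m handwheel '[[0,0,0,2.7,-2.5,0,0],[0,0,0,2.7,-2.5,0,0],[0,0,0,0,0,0,0],[0,0,0,0,0,0,0]]' | egrep "ee_pos|ft_f"
python3 - <<'E'
from h import *
s=vision.capture("side")
cv2.imwrite("pics/c4.png",crop(s["img"],240,150,130,98,6))
E
```

```text
ee_pos: [0.5435, -0.0056, 0.227]
ft_force: [0.4, -0.7, -3.7]
ee_pos: [0.5485, -0.0104, 0.227]
ft_force: [0.3, -0.1, -2.8]
```

View pics/c4.png

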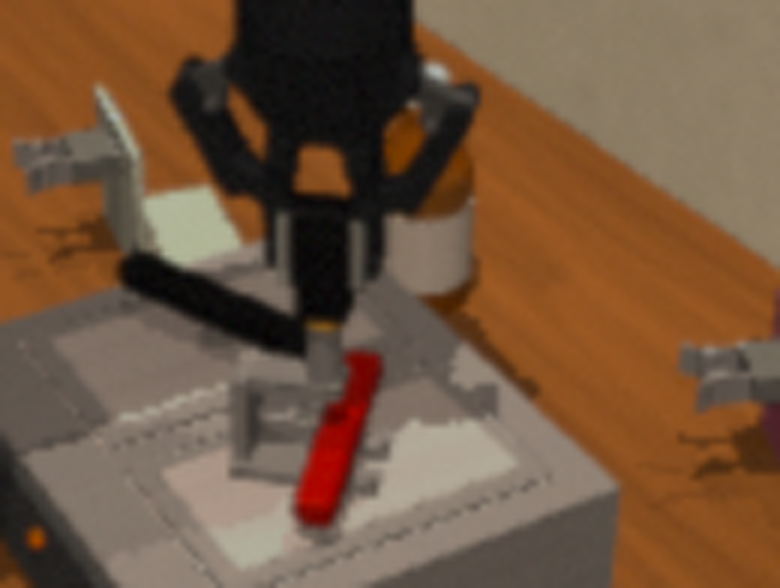

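The fork is under the red bar and both tips show beyond it at crop (375,445) and (370,485). I'll feel for the slot's end.

```bash
for i in 1 2 3; do python3 -m handwheel '[[0,0,0,1.1,-1.1,0,0],[0,0,0,0,0,0,0],[0,0,0,0,0,0,0]]' | egrep "ee_pos|ft_f"; done
```

```text
ee_pos: [0.5495, -0.0113, 0.2271]
ft_force: [-0.8, 0.1, -2.3]
ee_pos: [0.5507, -0.0125, 0.2271]
ft_force: [-1.1, -0.4, -3.3]
ee_pos: [0.5518, -0.0136, 0.2271]
ft_force: [-1.1, 0.2, -2.8]
```

```bash
for i in 1 2 3; do python3 -m handwheel '[[0,0,0,0.8,-0.8,0,0],[0,0,0,0,0,0,0],[0,0,0,0,0,0,0]]' | egrep "ee_pos|ft_f"; done
```

```text
ee_pos: [0.5526, -0.0143, 0.2271]
ft_force: [-0.4, -0.5, -2.9]
ee_pos: [0.5534, -0.0151, 0.2271]
ft_force: [-1.6, -1.3, -2.8]
ee_pos: [0.5542, -0.0159, 0.2271]
ft_force: [-0.5, 0.0, -2.9]
```

```bash
for i in 1 2 3; do python3 -m handwheel '[[0,0,0,0.8,-0.8,0,0],[0,0,0,0,0,0,0],[0,0,0,0,0,0,0]]' | egrep "ee_pos|ft_f"; done
```

```text
ee_pos: [0.5546, -0.0164, 0.227]
ft_force: [-2.8, 0.9, -1.8]
ee_pos: [0.5549, -0.0167, 0.227]
ft_force: [-3.9, 2.5, -0.0]
ee_pos: [0.5555, -0.0172, 0.227]
ft_force: [-5.8, 3.0, 0.0]
```

```bash
python3 -m handwheel '[[0,0,0,-1.0,1.0,0,0],[0,0,0,-0.9,0.9,0,0],[0,0,0,0,0,0,0],[0,0,0,0,0,0,0]]' | egrep "ee_pos|ft_f"; for i in 1 2 3; do python3 -m handwheel '[[0,0,0,0,0,1,0],[0,0,0,0,0,1,0],[0,0,0,0,0,0,0]]' | egrep "ee_pos|ft_f"; done
```

```text
ee_pos: [0.5549, -0.0166, 0.2271]
ft_force: [-2.9, 2.0, -2.5]
ee_pos: [0.5548, -0.0166, 0.229]
ft_force: [-2.3, 0.6, -4.7]
ee_pos: [0.5548, -0.0165, 0.2307]
ft_force: [-0.4, 1.0, -7.0]
ee_pos: [0.5547, -0.0166, 0.2313]
ft_force: [1.8, 0.4, -14.7]
```

```bash
for i in 1 2 3 4; do python3 -m handwheel '[[0,0,0,0,0,1,0],[0,0,0,0,0,1,0],[0,0,0,0,0,0,0]]' | egrep "ee_pos|ft_f|eef"; done
```

```text
ee_pos: [0.554, -0.0163, 0.2341]
eef_rot: [-179.9, 0.1, 45.3]
ft_force: [1.0, -0.0, -15.7]
ee_pos: [0.5546, -0.0162, 0.239]
eef_rot: [179.9, -0.1, 45.3]
ft_force: [-1.5, 0.9, -8.5]
ee_pos: [0.5551, -0.0164, 0.2411]
eef_rot: [179.9, -0.1, 45.3]
ft_force: [-2.9, 0.1, -4.0]
ee_pos: [0.555, -0.0163, 0.2417]
eef_rot: [180.0, -0.1, 45.3]
ft_force: [-1.1, -0.6, -5.4]
```

```bash
for i in 1 2; do python3 -m handwheel '[[0,0,0,0,0,2,0],[0,0,0,0,0,3,0],[0,0,0,0,0,4,0],[0,0,0,0,0,4,0],[0,0,0,0,0,4,0],[0,0,0,0,0,3,0],[0,0,0,0,0,0,0],[0,0,0,0,0,0,0]]' | egrep "clo|ee_pos|ft_f|eef"; done
python3 - <<'E'
from h import *
s=vision.capture("side")
cv2.imwrite("pics/c5.png",crop(s["img"],220,130,160,110,5))
E
```

```text
clock: 15.6
ee_pos: [0.5548, -0.0164, 0.2612]
eef_rot: [180.0, -0.0, 45.3]
ft_force: [0.4, -0.4, -7.9]
clock: 16.4
ee_pos: [0.5548, -0.0164, 0.2812]
eef_rot: [180.0, -0.0, 45.3]
ft_force: [-0.1, -0.5, -7.9]
```

View pics/c5.png

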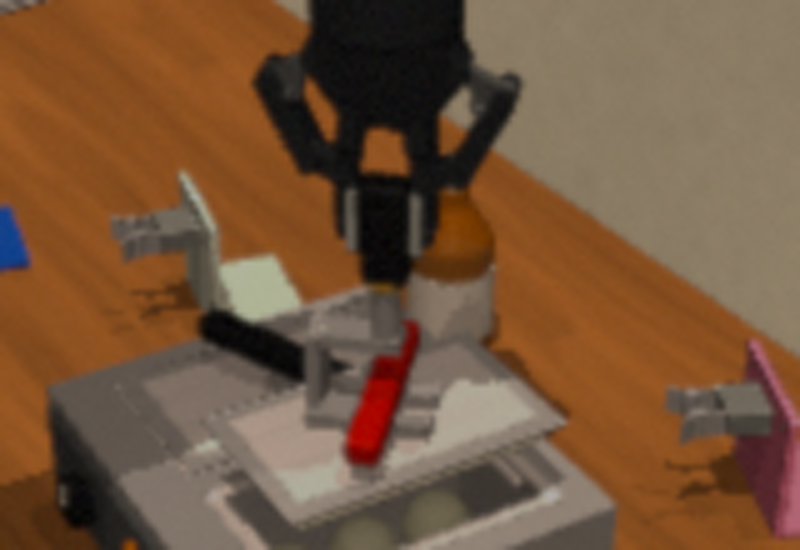

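The red lid hangs level on the puller, clear of its open pan. I'll carry it to the tray.

```bash
python3 -m handwheel '[[0,0,0,-1,-3,0,0],[0,0,0,-2,-6,0,0],[0,0,0,-3,-10,0,0],[0,0,0,-4.4,-14,0,0],[0,0,0,-5,-16,0,0],[0,0,0,-5,-16,0,0],[0,0,0,-5,-16,0,0],[0,0,0,-5,-16,0,0],[0,0,0,-5,-16,0,0],[0,0,0,-5,-16,0,0],[0,0,0,-5,-16,0,0],[0,0,0,-5,-16,0,0],[0,0,0,-5,-16,0,0],[0,0,0,-5,-16,0,0],[0,0,0,-5,-16,0,0],[0,0,0,-5,-16,0,0],[0,0,0,-5,-16,0,0],[0,0,0,-5,-16,0,0],[0,0,0,-5,-16,0,0],[0,0,0,-5,-16,0,0]]' | egrep "clo|ee_pos|ft_f|eef";  python3 -m handwheel '[[0,0,0,-3.5,-12,0,0],[0,0,0,-2.5,-8,0,0],[0,0,0,-1.4,-6.6,0,0],[0,0,0,0,0,0,0],[0,0,0,0,0,0,0],[0,0,0,0,0,0,0]]' | egrep "clo|ee_pos|ft_f|eef"
```

```text
clock: 18.45
ee_pos: [0.4637, -0.3068, 0.2811]
eef_rot: [180.0, 0.0, 45.3]
ft_force: [0.3, -0.2, -7.3]
clock: 19.05
ee_pos: [0.4572, -0.3313, 0.2812]
eef_rot: [-180.0, -0.0, 45.4]
ft_force: [-0.1, -0.8, -7.3]
```

```bash
python3 -m handwheel '[[0,0,0,0,0,-4,0],[0,0,0,0,0,-10,0],[0,0,0,0,0,-14,0],[0,0,0,0,0,-14,0],[0,0,0,0,0,-14,0],[0,0,0,0,0,-14,0],[0,0,0,0,0,-14,0],[0,0,0,0,0,-12,0],[0,0,0,0,0,-8,0],[0,0,0,0,0,-5,0],[0,0,0,0,0,-3,0],[0,0,0,0,0,-3,0],[0,0,0,0,0,0,0],[0,0,0,0,0,0,0],[0,0,0,0,0,0,0]]' | egrep "clo|ee_pos|ft_f|eef"
python3 - <<'E'
from h import *
s=vision.capture("side")
cv2.imwrite("pics/c6.png",crop(s["img"],260,250,160,120,5))
E
```

```text
clock: 20.55
ee_pos: [0.4572, -0.3322, 0.1667]
eef_rot: [179.9, -0.0, 45.3]
ft_force: [0.6, -1.1, -7.6]
```

View pics/c6.png

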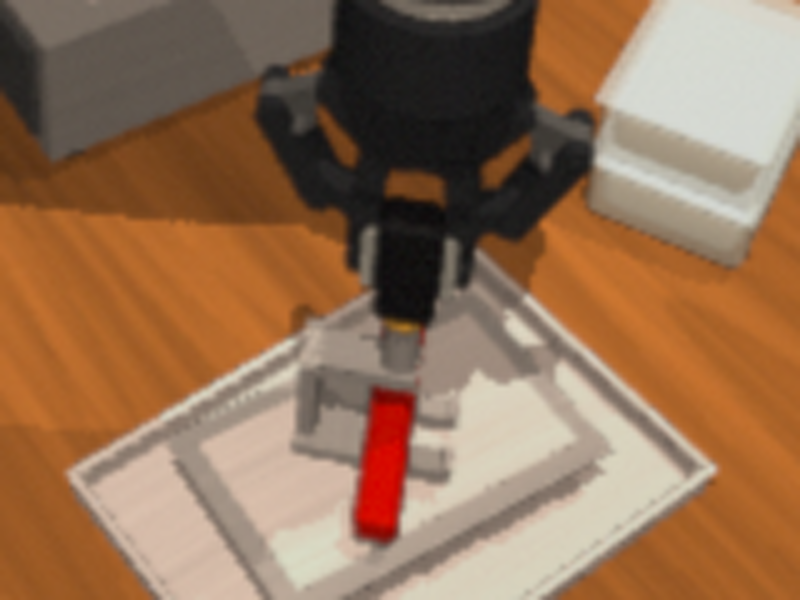

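The level lid hangs centred about 12 mm above the tray floor. I'll lower it gently.

```bash
python3 -m handwheel '[[0,0,0,0,0,-2,0],[0,0,0,0,0,-2,0],[0,0,0,0,0,-1.5,0],[0,0,0,0,0,-1.5,0],[0,0,0,0,0,-1,0],[0,0,0,0,0,-1,0],[0,0,0,0,0,-1,0],[0,0,0,0,0,0,0],[0,0,0,0,0,0,0]]' | egrep "clo|ee_pos|ft_f|eef"; for i in 1 2 3; do python3 -m handwheel '[[0,0,0,0,0,-1,0],[0,0,0,0,0,-0.7,0],[0,0,0,0,0,0,0],[0,0,0,0,0,0,0]]' | egrep "ee_pos|ft_f"; done
```

```text
clock: 21.5
ee_pos: [0.4569, -0.332, 0.1561]
eef_rot: [180.0, 0.0, 45.3]
ft_force: [0.2, -0.3, -7.1]
ee_pos: [0.4571, -0.332, 0.1548]
ft_force: [0.2, -0.8, -5.1]
ee_pos: [0.457, -0.3322, 0.1533]
ft_force: [-1.1, 1.4, -1.7]
ee_pos: [0.457, -0.3321, 0.1509]
ft_force: [0.4, 0.8, -3.6]
```

```bash
python3 -m handwheel '[[0,0,0,-1.4,1.4,0,0],[0,0,0,-2.8,2.8,0,0],[0,0,0,-2.8,2.8,0,0],[0,0,0,0,0,0,0]]' | egrep "ee_pos|ft_f";  python3 -m handwheel '[[0,0,0,-2.8,2.8,0,0],[0,0,0,-2.8,2.8,0,0],[0,0,0,-2.8,2.8,0,0],[0,0,0,0,0,0,0]]' | egrep "ee_pos|ft_f"
```

```text
ee_pos: [0.4495, -0.3245, 0.1511]
ft_force: [-0.9, 0.1, -3.9]
ee_pos: [0.4411, -0.3161, 0.151]
ft_force: [1.2, -0.2, -2.5]
```

```bash
python3 -m handwheel '[[0,0,0,-3.5,3.5,0,0],[0,0,0,-3.5,3.5,0,0],[0,0,0,-3.5,3.5,0,0],[0,0,0,-3.5,3.5,0,0],[0,0,0,-5,5,0,0],[0,0,0,-5,5,0,0],[0,0,0,-5,5,0,0],[0,0,0,-5,5,0,0],[0,0,0,0,0,0,0],[0,0,0,0,0,10,0],[0,0,0,0,0,20,0],[0,0,0,0,0,30,0],[0,0,0,0,0,30,0],[0,0,0,0,0,30,0],[0,0,0,0,0,0,0]]'
python3 - <<'E'
from h import *
s=vision.capture("side");t=vision.capture("top")
W=np.zeros((600,800,3),np.uint8); W[:540,:400]=crop(t["img"],150,145,80,108,5)
W[:390,402:798]=crop(s["img"],235,165,66,65,6)
W[400:600,402:702]=crop(s["img"],260,290,150,100,2)
cv2.imwrite("pics/c7.png",W)
E
```

```text
clock: 25.0
ee_pos: [0.4095, -0.2845, 0.2773]
eef_rot: [179.4, -0.0, 45.3]
ft_force: [0.4, -1.4, -3.2]
width: 0.0254
finger_force: 62.1
```

View pics/c7.png

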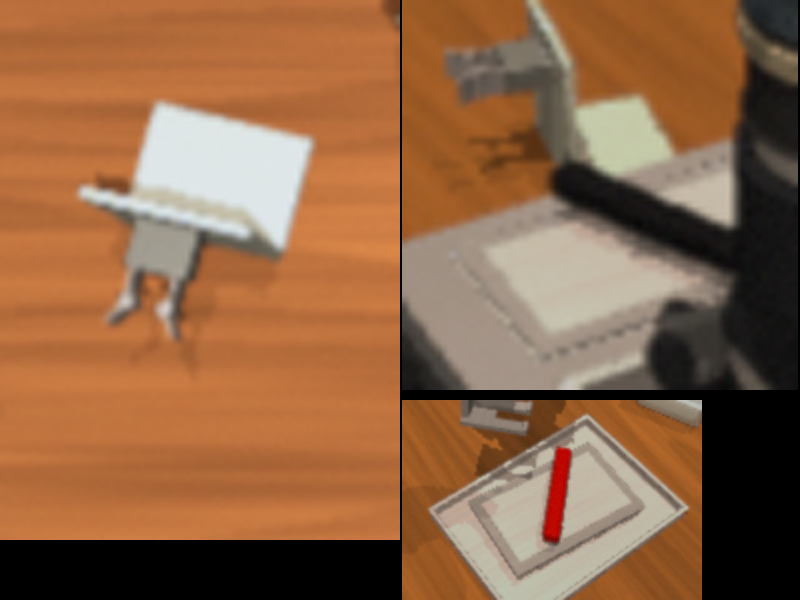

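The lid lies flat in the tray. The clip's noses are at crop (128,300) and (163,308), and the plate edge runs from (80,192) to (250,233).

Run:
```python
from h import *
t=vision.capture("top"); A=lambda x,y:(150+x/5,145+y/5)
p=at(t,*A(80,190),.09); q=at(t,*A(252,233),.09); print("plate",p,q,np.linalg.norm(p-q)); d=(p-q)[:2]; d/=np.linalg.norm(d); n=np.array([d[1],-d[0]]); print("yaw",np.degrees(np.arctan2(n[1],n[0])))
m=(p+q)[:2]/2
def loc(x,y,z): w=at(t,*A(x,y),z)[:2]-m; return (w@n*1e3).round(1),(w@d*1e3).round(1)
for k,v in {"tipL":(107,322),"tipR":(178,337),"noseL":(128,300),"noseR":(163,308),"blockL":(127,268),"blockR":(190,280),"jawL":(133,275),"jawR":(179,283)}.items(): print(k,loc(*v,.078))
print("seat from plate",m-.038*n, "with 40:",m-.040*n)
```

```text
plate [0.6409 0.3859 0.09  ] [0.6185 0.2978 0.09  ] 0.09090308025584172
yaw -14.265547657943756
tipL (np.float64(-61.7), np.float64(17.3))
tipR (np.float64(-60.2), np.float64(-20.1))
noseL (np.float64(-48.0), np.float64(9.9))
noseR (np.float64(-47.6), np.float64(-8.7))
blockL (np.float64(-32.2), np.float64(14.9))
blockR (np.float64(-30.3), np.float64(-18.2))
jawL (np.float64(-35.0), np.float64(11.0))
jawR (np.float64(-33.2), np.float64(-13.1))
seat from plate [0.59287177 0.35121382] with 40: [0.59093344 0.35170665]
```

```bash
python3 -m handwheel '[[0,0,0.0266,3,15,8,0],[0,0,0.0266,6,30,8,0],[0,0,0.0266,6.2,33,0,0],[0,0,0.0266,6.2,33,0,0],[0,0,0.0266,6.2,33,0,0],[0,0,0.0266,6.2,33,0,0],[0,0,0.0266,6.2,33,0,0],[0,0,0.0266,6.2,33,0,0],[0,0,0.0266,6.2,33,0,0],[0,0,0.0266,6.2,33,0,0],[0,0,0.0266,6.2,33,0,0],[0,0,0.0266,6.2,33,0,0],[0,0,0.0266,6.2,33,0,0],[0,0,0.0266,6.2,33,0,0],[0,0,0.0266,6.2,33,0,0],[0,0,0.0266,6.2,33,0,0],[0,0,0.0266,6.2,33,0,0],[0,0,0.0266,6.2,33,0,0],[0,0,0.0266,6.2,33,0,0],[0,0,0.0266,6.2,33,0,0]]' >/dev/null;  python3 -m handwheel '[[0,0,0,2,11.3,0,0],[0,0,0,0,0,0,0],[0,0,0,0,0,0,0],[0,0,0,0,0,0,0]]'
```

```text
clock: 27.55
ee_pos: [0.5296, 0.3669, 0.2868]
eef_rot: [-180.0, 0.1, 75.8]
ft_force: [0.2, 0.5, -1.8]
width: 0.0249
finger_force: 62.0
```

```bash
python3 -m handwheel '[[0,0,0,3,-1.1,-15,0],[0,0,0,0,0,-30,0],[0,0,0,0,0,-30,0],[0,0,0,0,0,-30,0],[0,0,0,0,0,-25,0],[0,0,0,0,0,-12,0],[0,0,0,0,0,-8,0],[0,0,0,0,0,-5,0],[0,0,0,0,0,-2,0],[0,0,0,0,0,0,0],[0,0,0,0,0,0,0],[0,0,0,0,0,0,0]]'
python3 - <<'E'
from h import *
s=vision.capture("side"); o=manip.get_obs(); print(o["ee_pos"],o["ft_force"])
t=vision.capture("top")
W=np.zeros((600,800,3),np.uint8); W[:540,:350]=crop(t["img"],155,145,70,108,5)
W[:516,350:800]=crop(s["img"],235,140,75,86,6)
cv2.imwrite("pics/c8.png",W)
E
```

```text
clock: 28.75
ee_pos: [0.5336, 0.367, 0.1311]
eef_rot: [179.9, -0.1, 75.8]
ft_force: [-0.0, -0.2, -2.8]
width: 0.025
finger_force: 61.9
[0.53349487 0.36692764 0.13086985] [ 0.39546833  0.29335816 -3.92941507]
```

View pics/c8.png

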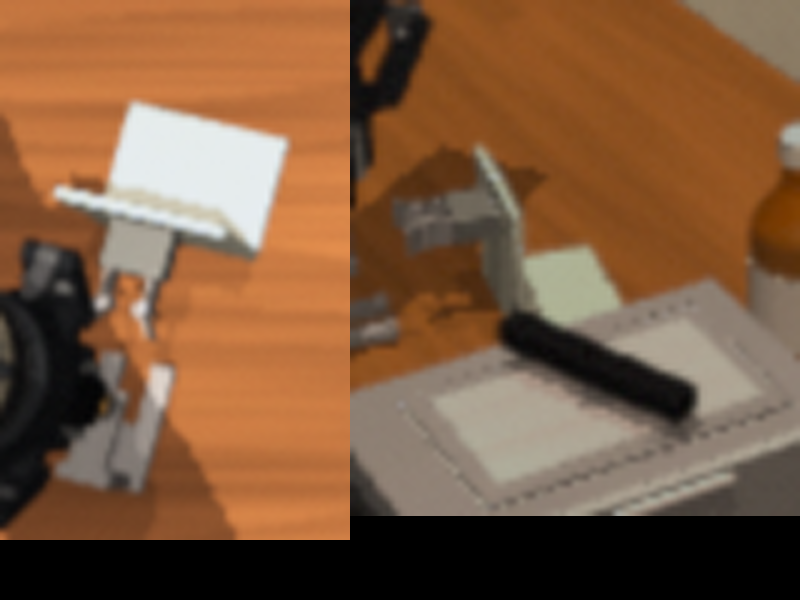

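Here the fork points at the clip with its tips at crop (114,352) and (162,367). I'll check its lateral offset against the clip in this same picture.

Run:
```python
from h import *
t=vision.capture("top"); o=manip.get_obs()["ee_pos"]; z=o[2]-.1267
A=lambda x,y:(155+x/5,145+y/5)
n=np.array([np.cos(np.radians(-14.2)),np.sin(np.radians(-14.2))]); d=np.array([-n[1],n[0]])
for k,(x,y) in {"Lout":(103,350),"Lin":(125,355),"Rin":(150,364),"Rout":(174,369),"rearR":(140,490)}.items():
    w=at(t,*A(x,y),z+.0085)[:2]-o[:2]; print(k,(w@n*1e3).round(1),(w@d*1e3).round(1))
```

```text
Lout 27.9 21.1
Lin 28.2 8.7
Rin 26.8 -5.9
Rout 27.3 -19.3
rearR -40.8 -19.0
```

```bash
python3 -m handwheel '[[0,0,0,-0.5,-2.1,-1.5,0],[0,0,0,0,0,-1.5,0],[0,0,0,5.3,-1.35,0,0],[0,0,0,5.3,-1.35,0,0],[0,0,0,5.3,-1.35,0,0],[0,0,0,5.3,-1.35,0,0],[0,0,0,5.3,-1.35,0,0],[0,0,0,5.3,-1.35,0,0],[0,0,0,3.9,-1,0,0],[0,0,0,3.9,-1,0,0],[0,0,0,0,0,0,0],[0,0,0,0,0,0,0],[0,0,0,0,0,0,0]]' | egrep "ee_pos|ft_f"
```

```text
ee_pos: [0.572, 0.3545, 0.1269]
ft_force: [0.3, -0.7, -1.6]
```

```bash
for i in 1 2 3; do python3 -m handwheel '[[0,0,0,1.45,-0.37,0,0],[0,0,0,1.45,-0.37,0,0],[0,0,0,0,0,0,0]]' | egrep "ee_pos|ft_f|eef"; done
```

```text
ee_pos: [0.5747, 0.354, 0.127]
eef_rot: [-179.9, -0.0, 75.8]
ft_force: [-1.2, 1.6, -2.8]
ee_pos: [0.5754, 0.354, 0.127]
eef_rot: [-179.7, -0.0, 75.9]
ft_force: [-5.8, 1.9, 0.2]
ee_pos: [0.576, 0.354, 0.1271]
eef_rot: [-179.4, -0.0, 76.0]
ft_force: [-11.5, 3.6, 2.1]
```

```bash
for i in 1 2; do python3 -m handwheel '[[0,0,0,1.45,-0.37,0,0],[0,0,0,1.45,-0.37,0,0],[0,0,0,0,0,0,0]]' | egrep "ee_pos|ft_f|eef"; done
```

```text
ee_pos: [0.5767, 0.3541, 0.1272]
eef_rot: [-179.2, -0.0, 76.0]
ft_force: [-16.0, 4.7, 5.8]
ee_pos: [0.5775, 0.354, 0.1273]
eef_rot: [-178.9, -0.0, 76.0]
ft_force: [-19.6, 5.5, 7.3]
```

```bash
for i in 1 2 3; do python3 -m handwheel '[[0,0,0,1.45,-0.37,0,0],[0,0,0,1.45,-0.37,0,0],[0,0,0,0,0,0,0]]' | egrep "ee_pos|ft_f|eef"; done
```

```text
ee_pos: [0.5863, 0.352, 0.1271]
eef_rot: [-179.7, -0.0, 76.0]
ft_force: [-1.1, 1.7, -3.1]
ee_pos: [0.5922, 0.3499, 0.1272]
eef_rot: [-179.9, -0.1, 75.8]
ft_force: [-4.8, 3.2, -0.4]
ee_pos: [0.5926, 0.3497, 0.1273]
eef_rot: [-179.6, -0.1, 75.9]
ft_force: [-8.8, 3.8, 2.2]
```

```bash
for i in 1 2; do python3 -m handwheel '[[0,0,0,-1.45,0.37,0,0],[0,0,0,-1,0.26,-0.3,0],[0,0,0,0,0,0,0]]' | egrep "ee_pos|ft_f|eef"; done
```

```text
ee_pos: [0.5922, 0.3498, 0.1271]
eef_rot: [-179.9, -0.1, 75.8]
ft_force: [-4.2, 2.0, -0.5]
ee_pos: [0.5917, 0.3495, 0.127]
eef_rot: [179.8, -0.0, 75.8]
ft_force: [-0.3, 1.6, -1.5]
```

Neutral now. I'll test the retention with a small tug back, then release.

```bash
python3 -m handwheel '[[0,0,0,-1.5,0.4,0,0],[0,0,0,-1.5,0.4,0,0],[0,0,0,0,0,0,0],[0,0,0,0,0,0,0]]' | egrep "ee_pos|ft_f|eef"; python3 -m handwheel '[[0,0,0,1,-0.3,0,0],[0,0,0,0.8,-0.2,0,0],[0,0,0,0,0,0,0],[0,0,0,0,0,0,0]]' | egrep "ee_pos|ft_f|eef"
```

```text
ee_pos: [0.5904, 0.3497, 0.1272]
eef_rot: [179.6, -0.0, 75.7]
ft_force: [4.2, 0.5, -2.0]
ee_pos: [0.5905, 0.3499, 0.127]
eef_rot: [179.8, -0.0, 75.8]
ft_force: [5.9, 0.9, -0.3]
```

```bash
python3 -m handwheel '[[0,0,0,0.5,0,0,0.1],[0,0,0,0,0,0,0.35],[0,0,0,0,0,0,0.4],[0,0,0,0,0,0,0.6],[0,0,0,0,0,0,0.8],[0,0,0,0,0,0,1],[0,0,0,0,0,0,1],[0,0,0,0,0,5,1],[0,0,0,0,0,10,1],[0,0,0,0,0,20,1],[0,0,0,0,0,30,1],[0,0,0,0,0,40,1],[0,0,0,0,0,30,1],[0,0,0,0,0,0,1]]'; python3 -m handwheel '[[0,0,0,-20,-10,10,1],[0,0,0,-40,-20,0,1],[0,0,0,-40,-20,0,1],[0,0,0,-40,-20,0,1],[0,0,0,-40,-20,0,1],[0,0,0,-20,-10,0,1],[0,0,0,0,0,0,1]]' | head -2
python3 - <<'E'
from h import *
for n in("top","side"):
    d=vision.capture(n); g=d["img"].astype(int).max(2)
    c,sn=np.cos(np.radians(-14.2)),np.sin(np.radians(-14.2))
    # black handle: dark blob near predicted place; compare centroid with model silhouette of the handle standing at the seat
    pts=[proj(d,(.5908+c*a-sn*b,.3502+sn*a+c*b,z)) for a in(-.013,.013) for b in(-.01,.01) for z in(.086,.146)]
    H=cv2.convexHull(np.array(pts,np.float32)); m=np.zeros(g.shape,np.uint8); cv2.fillConvexPoly(m,H.round().astype(int),1)
    x,y,w,h=cv2.boundingRect(m); R=np.zeros_like(m); R[y-8:y+h+8,x-8:x+w+8]=1
    b=(g<45)&(R>0); v,u=np.nonzero(b); V,U=np.nonzero(m)
    print(n,"dark",u.mean().round(1),v.mean().round(1),len(u),"bbox",u.min(),u.max(),v.min(),v.max()," model",U.mean().round(1),V.mean().round(1),len(U),"bbox",x,x+w-1,y,y+h-1)
E
```

```text
clock: 35.4
ee_pos: [0.5918, 0.351, 0.2699]
eef_rot: [179.4, -0.5, 75.8]
ft_force: [0.3, -0.1, 0.1]
width: 0.0854
finger_force: 0.0
clock: 36.1
ee_pos: [0.3873, 0.2491, 0.2724]
top dark 176.0 200.7 119 bbox 170 182 195 206  model 176.4 200.8 198 bbox 168 185 193 208
side dark 248.0 165.4 104 bbox 245 252 158 173  model 247.7 165.7 175 bbox 243 253 156 175
```

```bash
python3 -c "
from plant import manip
print(manip.job_done())"
```

```text
the job is handed in; nothing more can be done
None
```

I handed the job in at about 36 s: the red lid is flat in the tray and the puller is upright in the white bracket's clip. Contact stayed gentle, wrist force peaked around 21 N at the clip, and no verdict was returned.

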